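Scan a filament spool and its carton to pair them

ROBOT

A 6-joint arm with a two-finger parallel gripper is mounted at the origin on the work surface. World frame = base frame: x ahead of the robot, y to its left, z up, the work surface at z = 0. Lengths are in m, angles in rad, forces in N, time in s.
With the tool pointing down it reaches from about 0.375 to 0.975 m from the base axis. Payload 3.8 kg.
Tool frame: the origin (TCP) lies midway between the tips of the shut fingers; the grasp point (between the pads) lies 19 mm behind it; z points along the fingers, y is the line along which they close (so a half turn about z gives the same grasp; the last joint's range is limited). The gripper opens to 85 mm and grips with 20 to 120 N. Pads are 22 mm wide; open, the fingers measure 114 mm over their backs; the gripper's body (76 mm by 85 mm) begins 54 mm behind the grasp point. The pads swing forward as they close: fully open they stand 13 mm farther back than shut.
Start: joints at [1.069, 0.264, 1.604, -0, 1.274, -0.037], TCP at [0.303, 0.603, 0.231] pointing down, gripper open.
Joint ranges: [-2.63, 2.63], [-0.94, 2.18], [0.31, 2.57], [-1.31, 4.45], [0, 2.66], [-2.55, 2.55]. Speed limits (rad/s): [2.57, 2.57, 3.14, 3.14, 3.14, 3.14].

INTERFACE

Orientations are given as a rotation vector (axis times angle).
In Python, from workcell import * gives the robot as it stands. The module is installed in compiled form; this text tells all that it offers.
- The arm moves only by the tool apply_moves, never from a script. Its arguments are lists of equal length, an entry for each row: "fingers": the opening, from 0 (shut) to 1 (fully open); "travel": the shift along the tool's x, y, z normalised to -1 to 1, where 1 is 0.05 m, a list of three; "rotation": the turn, a rotation vector about the tool's x, y, z normalised to -1 to 1, where 1 is 6 degrees, a list of three. In form: {"fingers": [fingers, ...], "travel": [[dx, dy, dz], ...], "rotation": [[ax, ay, az], ...]}. A call has 1 to 12 rows; each row shifts and turns the commanded pose from where the row before left it, along the tool's axes as they then stand; what a row does not reach is not made up. A row lasts 1/10 s, in which the tool goes at most 50 mm and 8.59 degrees, less where a joint would pass 70% of its speed; a pose out of reach is approached as far as the arm can. A call with a number of a shift or a turn outside -1 to 1 is refused whole. A call with a gripper value outside its range is refused whole. The fingers move at their own pace and stop on an object; "newtons" is the grip in N (left out, the last holds). Time passes only in rows, so rows that do not move let the fingers close. It gives the time, the measured TCP pose, the force, the opening and the grip force at its end, in the units of the state.
- read_state(): the state, without advancing time (a new reading comes with each control period).
- read_camera(name): name is "side" or "top" or "wrist"; returns a dict with "image" (480x640x3 uint8, red, green, blue), "fx", "fy", "cx", "cy" (pixels), "extrinsics" (4x4, takes a point from world to camera coordinates). Camera axes: x right, y down, z forward; pixel columns grow to the right and rows downward; lengths in m; the calibration is good to about 2 mm. A picture is of the moment at which its call begins. There is no depth.
- finish_job(): hands the job in; it is judged then, once.
Trained networks look in the newest picture that a camera, given by its name, has taken for a name from the list of things; names that differ only in an ending like _2 or _b are one class to them, and where a whole thing is asked for, a point or a joint stands for the part that bears it (a point fixed in the world has none). Each returns a list of dicts, best first, with "p" (0 to 1); they miss things now and then, are a little off and sometimes report something else, mostly with a low value. They report only what shows in the picture. A call takes as long as a camera call. They do not tell look-alikes from the thing itself.
- regions_of(camera, name): "mask" (480x640 bool, what is visible of it) and "bbox" ([left, top, width, height] in pixels, round what is visible of it).
- tip_of(camera, name): "location" ([column, row] in pixels: a listed point, or the origin of a listed thing).
The state is a dict: "time": time; "q": joint angles; "joint_vel": joint speeds; "joint_torque": joint torques, N m; "tool_pos": TCP position; "tcp_rot": TCP orientation; "wrist_force": force on the tool from outside, world axes, zero at the start; "torque": the same for the moment, N m; "width": opening from 0.0 (shut) to 1.0 (fully open); "grip_force": force on a finger pad.
Only numpy, scipy, OpenCV 4.12 (cv2) and the standard library are available. Lean on these libraries where they do the work, as an engineer would, in place of code of your own. Each camera call takes 0.05 s, during which the arm holds its last target. There are 200 camera calls.

TASK

Pair the red filament spool with its carton: take the cordless scanner out of its charging dock, aim it squarely at the middle of the label on the red spool from 5 to 20 cm away and hold it still for about a second, then do the same at the label on the brown carton on the tilted stand. Then put the scanner back nose down in its dock the way it was, without dropping it. Do not touch the red spool or the carton, and leave the other things on the bench where they are.

Things in the scene. Friction and masses are not known exactly. Their poses are not given: they have to be found in the camera images.
- scanner: Cordless pistol-grip barcode scanner, dark grey with yellow nose and butt, 0.2 kg; it reads by itself, no trigger pull. Starts nose down in the dock. Origin: middle of the scan window, the flat end of the nose; the beam leaves it along -z (down in the dock). Head 94 mm long along +z; nose 44 (x) by 60 mm (y), first 30 mm. Handle runs towards -x, rising 10 degrees, ending 140 mm from the origin.
- scanner_grip (a point): Middle of the scanner's handle where it is best gripped, fingers closing along the scanner's y on its flat sides 30 mm apart. It lies 62 mm towards -x and 72 mm towards +z from the scanner's origin, about 50 mm from the centre of mass; the handle is 34 mm deep, half below this point. Axes as the scanner's.
- dock: Scanner's charging dock, fixed: black foot 132 by 98 mm, grey cup. Origin: on the bench under the cup's middle. Cup 54 (x) by 70 mm (y) inside (5 mm play), floor 20 mm above the bench, walls to 54 mm, lips to 63 mm flared outward. On its -x side a 40 mm wide rest, top at 68 mm, under the handle. Docked, the window lies on the cup floor over this origin, all axes match, the handle to -x.
- red_spool: Spool of red filament with black flanges 160 mm across (the red shows through five round sight holes), 58 mm high, bore 52 mm, lying flat on top of an equal grey spool, loose. Origin: centre of its underside, z up.
- spool_label (a point): Middle of the white barcode label, 30 by 52 mm, on the red spool's upper flange (116 mm above the bench), 53 mm from the spool's axis. Its z points out of the label (up), x away from the spool's axis.
- carton: Closed brown carton, 165 by 165 by 62 mm, fixed on a grey tilting stand (base 185 by 196 mm), tilted 14 to 30 degrees, its front edge (towards the robot) lower, far edge up to 175 mm above the bench; slotted posts 125 mm high at both sides. Origin: under the middle of its front lower edge, x up the slope, z square to its large faces.
- carton_label (a point): Middle of the white barcode label, 40 by 64 mm, on the upper, sloping face of the carton. Its z points square out of the label (up and to the stand's front), x up the slope.
- grey_spool: Spool of grey filament, same size, under the red one, loose. Origin: centre of its underside.
- natural_spool: Cream-coloured spool, same size, at the back of the bench, loose.
- blue_spool: Blue spool with a label of its own, same size, on top of the cream-coloured one, loose. Not to be scanned.
- tape_roll: Roll of brown packing tape, 104 mm across, 48 mm high, loose, at the back.
- label_roll: Roll of white labels, 96 mm across, 56 mm high, loose, at the back.
- marker: White and blue marker pen, 138 mm long, 14 mm thick, loose, near the front.
- cutters: Flush cutters with red handles, 155 mm long, 14 mm thick, loose, near the front.
- caliper: Digital caliper, 215 mm long, 14 mm thick, loose, near the front.
Not all that is in view belongs to the job. Leave any turquoise look-alike of the red_spool alone.

How it is judged:
By the outcome, as a careful person would: the job done as asked, in the order asked, and still so for the second after the job is handed in, with the robot touching nothing.
It also fails if it takes over 53 s, if anything falls off the work surface, if the arm or the gripper's body presses on something with over 40 N, if the wrist force passes 120 N, or if a joint passes its speed limit or range.

## Working session

There is one attempt and no reset: what is moved stays moved. The work goes in short steps, Python scripts to look and compute and a tool call to move; the robot and the scene stay as the last step left them, time stands still between calls to the robot, and variables do not carry over. Pictures are saved under pics/ and viewed, at most 10 in all, crops included, and the job is handed in when it is done.

Besides the shell and the picture viewer there is one more tool, called after ">>>" as name(argument=value, ...) on one line, values as JSON. apply_moves: Moves the arm, as the interface text tells. Scaled input: -1 to 1 covers 0.05 m each way for a shift and 6 degrees each way for a turn. Its arguments: {"type":"object","properties":{"fingers":{"type":"array","items":{"type":"number"}},"travel":{"type":"array","items":{"type":"array","items":{"type":"number"}}},"rotation":{"type":"array","items":{"type":"array","items":{"type":"number"}}},"newtons":{"type":"number"}},"required":["fingers","travel","rotation"]}

```bash
mkdir -p pics
python3 - <<'E'
from workcell import *
import cv2,numpy as np
for c in ["side","top"]:
    r=read_camera(c); cv2.imwrite(f"pics/{c}0.png",r["image"][:,:,::-1])
    E=r["extrinsics"];print(c,r["fx"],r["cx"],r["cy"],(-E[:3,:3].T@E[:3,3]).round(3),E[:3,:3].round(2).tolist())
    for n in ["scanner","scanner_grip","dock","red_spool","spool_label","carton","carton_label"]:
        print(n,[(np.round(d["location"],1).tolist(),round(d["p"],2)) for d in tip_of(c,n)][:4],[(d["bbox"],round(d["p"],2)) for d in regions_of(c,n)][:3])
s=read_state();print(s["time"],s["tool_pos"],s["tcp_rot"])
E
```

```text
side 502.3827509843027 320.14064833110587 238.16050378161805 [ 0.115 -0.612  0.88 ] [[0.86, -0.51, -0.01], [-0.35, -0.58, -0.73], [0.37, 0.63, -0.68]]
scanner [([423.7, 381.2], 0.57)] [([373.3, 345.1, 71.8, 77.6], 0.57), ([297.7, 234.3, 73.3, 68.1], 0.26)]
scanner_grip [([404.8, 386.4], 0.66), ([351.1, 246.2], 0.48)] [([373.9, 342.8, 74.5, 78.4], 0.89)]
dock [([421.8, 389.6], 0.97), ([247.4, 301.4], 0.54)] [([387.0, 348.8, 77.0, 79.0], 0.95)]
red_spool [([329.8, 275.3], 0.87), ([182.2, 209.7], 0.66)] [([292.5, 232.2, 78.5, 72.1], 0.87), ([149.0, 178.1, 64.3, 50.8], 0.57)]
spool_label [([351.3, 246.7], 0.91), ([158.8, 192.3], 0.87)] [([148.9, 174.2, 69.4, 57.2], 0.77), ([295.9, 232.0, 77.1, 72.8], 0.7)]
carton [([259.0, 218.0], 0.67)] [([241.7, 150.5, 76.7, 87.1], 0.82)]
carton_label [([262.1, 186.5], 0.97), ([243.3, 298.7], 0.55)] [([243.7, 151.5, 74.9, 85.2], 0.81)]
top 551.756513790924 324.3660072961278 242.51710692389892 [0.452 0.1   1.271] [[-0.01, -1.0, 0.01], [-1.0, 0.01, -0.09], [0.09, -0.01, -1.0]]
scanner [([482.5, 254.8], 0.65)] [([470.2, 242.1, 54.7, 74.6], 0.93), ([379.1, 132.0, 56.2, 56.2], 0.55)]
scanner_grip [([498.4, 280.6], 0.67), ([220.6, 287.4], 0.18)] [([468.7, 241.5, 52.3, 74.2], 0.57)]
dock [([479.9, 257.0], 0.83)] [([456.6, 222.8, 57.8, 68.9], 0.85)]
red_spool [([354.7, 261.0], 0.97), ([149.8, 350.8], 0.65)] [([101.4, 315.4, 84.4, 77.2], 0.67), ([319.7, 222.4, 73.4, 76.6], 0.57)]
spool_label [([348.9, 237.5], 0.74), ([125.5, 377.7], 0.62)] [([319.7, 221.2, 75.9, 79.4], 0.72), ([103.0, 317.7, 81.3, 73.6], 0.63), ([299.1, 314.5, 31.7, 53.2], 0.54)]
carton [([219.7, 283.5], 0.79), ([351.6, 260.7], 0.44)] [([175.3, 209.5, 103.5, 101.2], 0.75)]
carton_label [([205.6, 270.1], 0.81), ([254.0, 347.9], 0.59)] [([177.9, 205.8, 101.6, 103.6], 0.64)]
1.5 [0.30257125 0.60335545 0.23125468] [ 7.23602459e-01  3.05710837e+00 -1.02611911e-04]
```

View pics/side0.png

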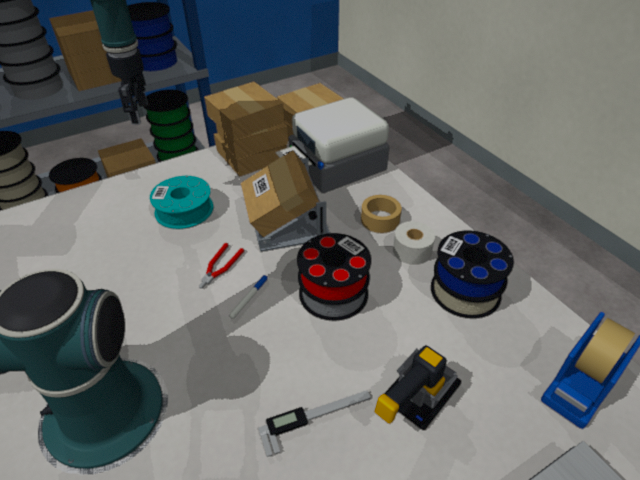

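View pics/top0.png

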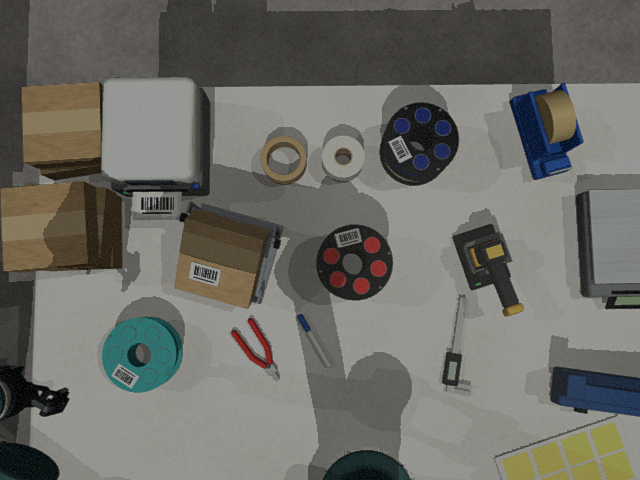

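The top view shows the scanner head at (490,255) with its handle end at (514,310). The red spool label is at (348,238) and the carton label at (206,273). The turquoise look-alike is at (142,355). Next I'll refine these.

```bash
cat > h.py <<'E'
from workcell import *
import cv2,numpy as np
from scipy.spatial.transform import Rotation as R
def cam(c):
    r=read_camera(c); r["K"]=np.array([[r["fx"],0,r["cx"]],[0,r["fy"],r["cy"]],[0,0,1]]); r["P"]=r["K"]@r["extrinsics"][:3]; return r
def ray(r,uv):
    E=r["extrinsics"]; d=E[:3,:3].T@np.linalg.inv(r["K"])@np.array([uv[0],uv[1],1.]); return -E[:3,:3].T@E[:3,3],d
def onz(r,uv,z):
    o,d=ray(r,uv); return o+d*(z-o[2])/d[2]
def tri(ra,ua,rb,ub):
    X=cv2.triangulatePoints(ra["P"],rb["P"],np.float64(ua).reshape(2,1),np.float64(ub).reshape(2,1))[:,0]; return X[:3]/X[3]
def proj(r,X):
    p=r["P"]@np.append(X,1); return p[:2]/p[2]
E
python3 - <<'E'
from h import *
t=cam("top");s=cam("side")
for n,a,b in [("grip",(498.4,280.6),(404.8,386.4)),("spl",(348.9,237.5),(351.3,246.7)),("ctl",(205.6,271),(262.1,186.5)),("dock",(479.9,257),(421.8,389.6)),("ct",(219.7,283.5),(259,218))]:
    print(n,tri(t,a,s,b).round(3))
print("spl z.116",onz(t,(348.9,237.5),.116).round(4),onz(s,(351.3,246.7),.116).round(4), "turq",onz(t,(142,355),.058).round(3))
print("spool c",onz(t,(354.7,261),.116).round(3),"dock0",onz(t,(479.9,257),0).round(3),onz(s,(421.8,389.6),0).round(3))
def crop(r,u,v,w=100,h=75): return cv2.resize(r["image"][v-h//2:v-h//2+h,u-w//2:u-w//2+w],(400,300),interpolation=cv2.INTER_CUBIC)
m=np.vstack([np.hstack([crop(t,490,265),crop(t,355,255)]),np.hstack([crop(s,420,390),crop(s,265,190)])])
cv2.imwrite("pics/m.png",m[:,:,::-1])
E
```

```text
grip [ 0.476 -0.285  0.087]
spl [0.572 0.036 0.115]
ctl [0.504 0.338 0.11 ]
dock [ 0.535 -0.272  0.005]
ct [0.479 0.323 0.027]
spl z.116 [0.5714 0.0357 0.116 ] [0.5708 0.0345 0.116 ] turq [0.328 0.484 0.058]
spool c [0.522 0.024 0.116] dock0 [ 0.534 -0.273  0.   ] [ 0.538 -0.27   0.   ]
```

View pics/m.png

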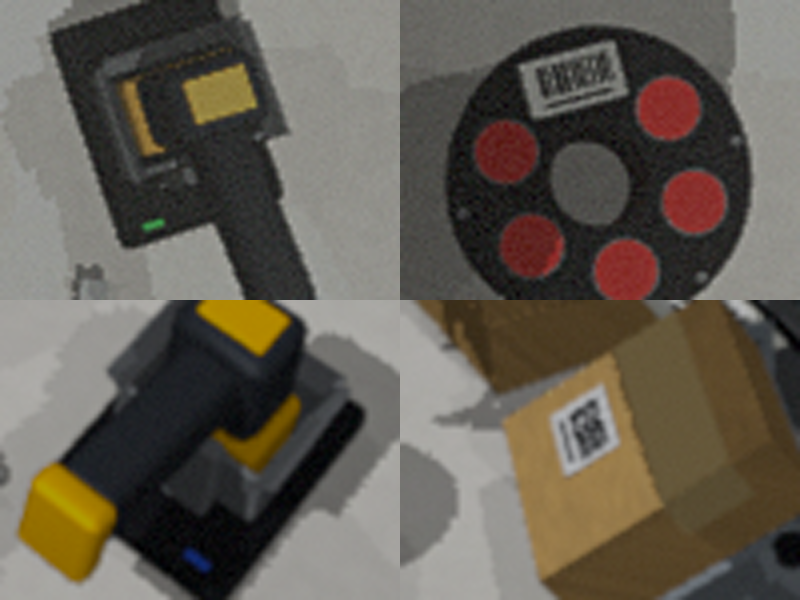

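The mosaic shows the dock foot's left edge running from (52,35) to (125,247), so the dock yaw is about 19°. The spool label faces up, and the carton label sits on the sloping face. I'll check how the wrist camera is mounted and then write a row planner.

```bash
cat >> h.py <<'E'
def rows(goals, v=0.9, w=0.9, dump=True):
    """goals: list of (pos, Rot, nrows or 0); prints rows"""
    s=read_state(); p=np.array(s["tool_pos"]); q=R.from_rotvec(s["tcp_rot"]); T=[];O=[]
    for gp,gq,n in goals:
        D=np.linalg.norm(gp-p)/.05/v; A=np.degrees((q.inv()*gq).magnitude())/6/w
        n=n or int(np.ceil(max(D,A,1)))
        for k in range(n,0,-1):
            t=np.clip(np.round(q.inv().apply((gp-p)/k)/.05,2),-1,1)
            p=p+q.apply(t*.05)
            o=np.clip(np.round(np.degrees((q.inv()*gq).as_rotvec()/k)/6,2),-1,1)
            q=q*R.from_rotvec(np.radians(o*6)); T.append(t.tolist());O.append(o.tolist())
    print(len(T));print(T);print(O)
def down(yaw):  # tool down, tool x along -(yaw dir)
    c,s=np.cos(yaw),np.sin(yaw); return R.from_matrix(np.array([[-c,-s,0],[-s,c,0],[0,0,-1]]).T)
E
python3 - <<'E'
from h import *
w=cam("wrist");s=read_state();q=R.from_rotvec(s["tcp_rot"]).as_matrix();E=w["extrinsics"]
Rc=E[:3,:3]@q; c=q.T@(-E[:3,:3].T@E[:3,3]-s["tool_pos"])
print(w["fx"],Rc.round(3),c.round(3)) # camera axes in tool frame
d=Rc[2]; print(d)
q1=down(np.radians(20)); 
print(q.round(3),down(np.radians(20)).as_matrix().round(3))
# aim at carton label from 0.25 m: view from above, yaw -20
P=np.array([.504,.338,.11])
for yaw in[-20]:
    g=down(np.radians(yaw)); cd=g.apply(d); cp=P-cd*.28; print(cp-g.apply(c))
E
```

```text
340.12119440854246 [[ 0.     1.     0.001]
 [-0.949  0.    -0.316]
 [-0.316 -0.001  0.949]] [ 0.08  -0.    -0.143]
[-3.16172865e-01 -6.50685952e-04  9.48701373e-01]
[[-0.894  0.448 -0.   ]
 [ 0.448  0.894 -0.   ]
 [-0.    -0.    -1.   ]] [[-0.94  -0.342  0.   ]
 [-0.342  0.94   0.   ]
 [-0.     0.    -1.   ]]
[0.49656207 0.3413878  0.23224121]
```

Run:
```python
from h import *
g=down(np.radians(-18)); d=np.array([-.316,0,.949]);c=np.array([.08,0,-.143])
P=np.array([.504,.338,.11]); t=P-g.apply(d)*.34-g.apply(c); print(t)
rows([(t,g,0)])
```

```text
[0.47790301 0.34647943 0.28966   ]
8
[[-0.68, -0.38, -0.15], [-0.67, -0.39, -0.15], [-0.67, -0.4, -0.14], [-0.66, -0.42, -0.15], [-0.65, -0.43, -0.14], [-0.64, -0.44, -0.15], [-0.63, -0.45, -0.14], [-0.62, -0.46, -0.15]]
[[-0.0, -0.0, -0.18], [-0.0, -0.0, -0.18], [-0.0, -0.0, -0.18], [-0.0, -0.0, -0.18], [-0.0, -0.0, -0.18], [-0.0, -0.0, -0.18], [-0.0, -0.0, -0.18], [-0.0, -0.0, -0.18]]
```

>>> apply_moves(fingers=[1, 1, 1, 1, 1, 1, 1, 1, 1, 1], travel=[[-0.68, -0.38, -0.15], [-0.67, -0.39, -0.15], [-0.67, -0.4, -0.14], [-0.66, -0.42, -0.15], [-0.65, -0.43, -0.14], [-0.64, -0.44, -0.15], [-0.63, -0.45, -0.14], [-0.62, -0.46, -0.15], [0, 0, 0], [0, 0, 0]], rotation=[[0, 0, -0.18], [0, 0, -0.18], [0, 0, -0.18], [0, 0, -0.18], [0, 0, -0.18], [0, 0, -0.18], [0, 0, -0.18], [0, 0, -0.18], [0, 0, 0], [0, 0, 0]])

```text
time: 2.65
tool_pos: [0.4783, 0.346, 0.2902]
tcp_rot: [0.495, 3.102, 0.001]
wrist_force: [-0.4, -0.3, -0.5]
width: 1.0
grip_force: 0.0
```

Run:
```python
from h import *
import pickle
w=cam("wrist"); pickle.dump(w,open("w1.pkl","wb"))
cv2.imwrite("pics/w1.png",w["image"][:,:,::-1])
L=[(np.round(d["location"],1),d["p"]) for d in tip_of("wrist","carton_label")]; print(L)
g=cv2.cvtColor(w["image"],cv2.COLOR_RGB2HSV); m=((g[...,1]<60)&(g[...,2]>110)).astype(np.uint8)
m=cv2.morphologyEx(m,cv2.MORPH_CLOSE,np.ones((11,11)))
for c in cv2.findContours(m,0,2)[0]:
    r=cv2.minAreaRect(c)
    if 500<cv2.contourArea(c)<30000: print(cv2.contourArea(c),np.round(r[0]),np.round(r[1]),cv2.approxPolyDP(c,.05*cv2.arcLength(c,True),True)[:,0].tolist())
```

```text
[(array([319.8, 238.1]), 0.67)]
1642.5 [508. 458.] [43. 58.] [[496, 436], [479, 479], [537, 479], [521, 444]]
1439.0 [ 21. 408.] [42. 71.] [[0, 373], [0, 444], [42, 395]]
1897.0 [288. 366.] [136.  45.] [[218, 357], [344, 409], [315, 353]]
2521.5 [317. 235.] [40. 65.] [[348, 215], [286, 216], [285, 255], [349, 253]]
9549.5 [ 46. 173.] [ 93. 204.] [[11, 71], [0, 275], [93, 234]]
```

View pics/w1.png

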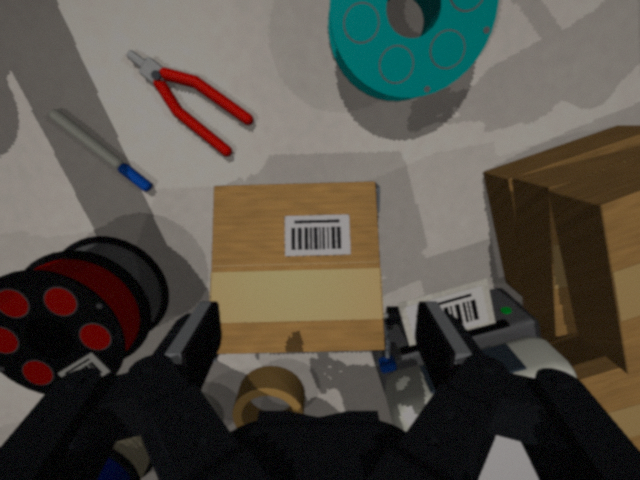

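The wrist view shows the carton's upper face with corners at about (214,186), (376,182), (384,351) and (211,353), front edge up. The label is at (317,235). I'll fit the pose from those corners.

Run:
```python
from h import *
import pickle
from scipy.optimize import least_squares
w=pickle.load(open("w1.pkl","rb"))
h=cv2.cvtColor(w["image"],cv2.COLOR_RGB2GRAY)
C=np.float32([(214,186),(376,182),(384,351),(211,353)])
t=cam("top")
a=.0825
L=np.array([[-a,-a,0],[-a,a,0],[a,a,0],[a,-a,0]]) # x up slope, y left
lab=np.float64([(286,216),(348,215),(349,253.5),(285,255)])
def pose(v): # centre xyz,yaw,tilt
    return R.from_euler("ZY",[v[3],-v[4]]),v[:3]
def f(v,full=False):
    q,c=pose(v[:5]); X=q.apply(L)+c
    Y=q.apply(np.array([[-.02,-.032,0],[-.02,.032,0],[.02,.032,0],[.02,-.032,0]])+[v[5],v[6],0])+c
    lc=q.apply([v[5],v[6],0])+c
    e=[proj(w,x)-u for x,u in zip(X,C)]+[proj(w,x)-u for x,u in zip(Y,lab)]
    e+=[proj(t,lc)-np.array([206,272.5])]
    return np.ravel(e)
for t0 in (.25,.5):
    r=least_squares(f,[.53,.33,.12,-.3,t0,-.03,.01]); v=r.x
    q,c=pose(v[:5]);print(v.round(4),"yaw,tilt deg",np.degrees(v[3:5]).round(1),r.fun.round(1))
    print("label",(q.apply([v[5],v[6],0])+c).round(4),"n",q.apply([0,0,1]).round(3), "top z far edge",(q.apply([a,0,0])+c)[2],"front",(q.apply([-a,0,0])+c)[2])
print(lab.mean(0), tri(w,(317,235),t,(206,272.5)))
```

```text
[ 0.5214  0.3086  0.1239 -0.2941  0.4592 -0.03    0.0212] yaw,tilt deg [-16.9  26.3] [ 0.5 -0.   0.1  0.4 -0.4 -0.8 -0.2  0.5 -1.2 -0.3  0.4 -0.6  0.7  0.5
  0.1  0.3 -0.1  0. ]
label [0.5019 0.3367 0.1107] n [-0.424  0.129  0.896] top z far edge 0.16050570915182244 front 0.08737217650213297
[ 0.5214  0.3086  0.1239 -0.2941  0.4592 -0.03    0.0212] yaw,tilt deg [-16.9  26.3] [ 0.5 -0.   0.1  0.4 -0.4 -0.8 -0.2  0.5 -1.2 -0.3  0.4 -0.6  0.7  0.5
  0.1  0.3 -0.1  0. ]
label [0.5019 0.3367 0.1107] n [-0.424  0.129  0.896] top z far edge 0.16050570504247508 front 0.08737218054315647
[317.    234.875] [0.5019478  0.33652401 0.11085767]
```

Run:
```python
from h import *
g=down(np.radians(19)); d=np.array([-.316,0,.949]);c=np.array([.08,0,-.143])
P=np.array([.505,-.28,.08]); t=P-g.apply(d)*.33-g.apply(c); print(t)
rows([(t,g,0)])
```

```text
[ 0.48204281 -0.28790479  0.25017   ]
15
[[-0.27, -0.8, 0.05], [-0.23, -0.81, 0.05], [-0.2, -0.82, 0.05], [-0.16, -0.83, 0.05], [-0.13, -0.84, 0.05], [-0.09, -0.84, 0.05], [-0.05, -0.85, 0.05], [-0.02, -0.85, 0.05], [0.02, -0.85, 0.05], [0.06, -0.85, 0.06], [0.09, -0.84, 0.05], [0.13, -0.84, 0.06], [0.16, -0.83, 0.05], [0.2, -0.82, 0.06], [0.24, -0.81, 0.05]]
[[-0.0, -0.0, -0.41], [0.0, -0.0, -0.41], [0.0, -0.0, -0.41], [0.0, -0.0, -0.41], [0.0, -0.0, -0.41], [0.0, -0.0, -0.41], [0.0, -0.0, -0.41], [0.0, -0.0, -0.41], [0.0, -0.0, -0.41], [0.0, -0.0, -0.41], [0.0, -0.0, -0.41], [0.0, -0.0, -0.41], [0.0, -0.0, -0.41], [0.0, -0.0, -0.41], [0.0, -0.01, -0.42]]
```

>>> apply_moves(fingers=[1, 1, 1, 1, 1, 1, 1, 1, 1, 1], travel=[[-0.27, -0.8, 0.05], [-0.23, -0.81, 0.05], [-0.2, -0.82, 0.05], [-0.16, -0.83, 0.05], [-0.13, -0.84, 0.05], [-0.09, -0.84, 0.05], [-0.05, -0.85, 0.05], [-0.02, -0.85, 0.05], [0.02, -0.85, 0.05], [0.06, -0.85, 0.06]], rotation=[[0, 0, -0.41], [0, 0, -0.41], [0, 0, -0.41], [0, 0, -0.41], [0, 0, -0.41], [0, 0, -0.41], [0, 0, -0.41], [0, 0, -0.41], [0, 0, -0.41], [0, 0, -0.41]])

```text
time: 3.8
tool_pos: [0.4808, -0.0775, 0.2641]
tcp_rot: [-0.188, 3.136, 0.0]
wrist_force: [0.6, -0.9, -0.3]
width: 0.999
grip_force: 0.0
```

>>> apply_moves(fingers=[1, 1, 1, 1, 1, 1, 1], travel=[[0.09, -0.84, 0.05], [0.13, -0.84, 0.06], [0.16, -0.83, 0.05], [0.2, -0.82, 0.06], [0.24, -0.81, 0.05], [0, 0, 0], [0, 0, 0]], rotation=[[0, 0, -0.41], [0, 0, -0.41], [0, 0, -0.41], [0, 0, -0.41], [0, 0, -0.42], [0, 0, 0], [0, 0, 0]])

```text
time: 4.5
tool_pos: [0.4822, -0.2882, 0.25]
tcp_rot: [0.516, -3.098, -0.003]
wrist_force: [0.9, 0.3, -0.1]
width: 1.001
grip_force: 0.0
```

Run:
```python
from h import *
import pickle
w=cam("wrist"); pickle.dump(w,open("w2.pkl","wb"))
for n,z in [("scanner_grip",.092),("dock",0),("scanner",.02)]:
    for d in tip_of("wrist",n): print(n,np.round(d["location"],1),round(d["p"],2),onz(w,d["location"],z).round(4))
cv2.imwrite("pics/w2.png",cv2.resize(w["image"],(800,600))[:,:,::-1])
s=read_state();print(s["tool_pos"],s["tcp_rot"],s["q"])
```

```text
scanner_grip [317.7 213.7] 0.94 [ 0.48  -0.29   0.092]
[ 0.48241987 -0.28701907  0.25078502] [-5.20751668e-01  3.09803617e+00  5.93339520e-04] [-5.81286958e-01  3.75332505e-02  1.82641259e+00  3.56386529e-04
  1.27783444e+00 -2.48525442e+00]
```

View pics/w2.png

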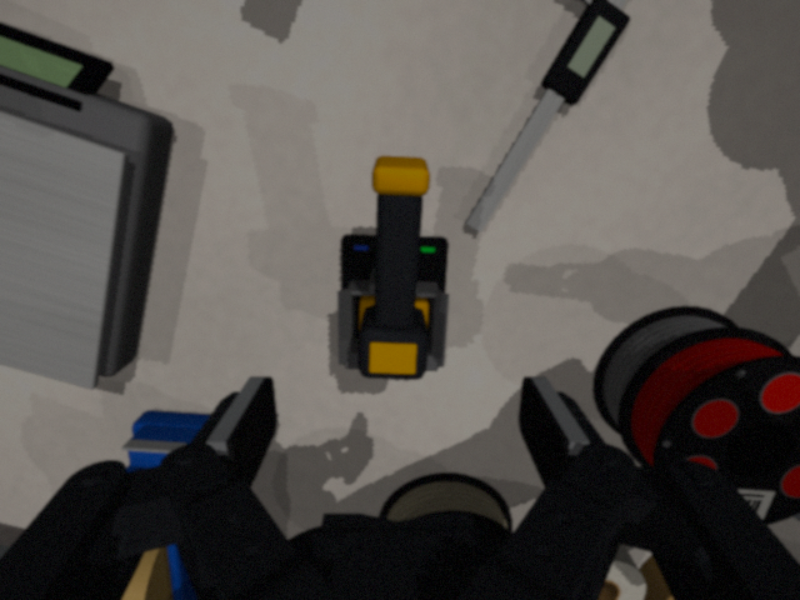

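The wrist view (scaled to 800x600) shows the handle centreline from (399,200) to the head cap at (394,358), and the foot's handle-side edge from (342,237) to (446,240). The dock yaw is therefore slightly under 19°.

Run:
```python
from h import *
import pickle
w=pickle.load(open("w2.pkl","rb"));k=.8
im=w["image"]; hsv=cv2.cvtColor(im,cv2.COLOR_RGB2HSV)
m=((hsv[...,0]>15)&(hsv[...,0]<32)&(hsv[...,1]>140)&(hsv[...,2]>90)).astype(np.uint8)
n,l,st,ce=cv2.connectedComponentsWithStats(m)
for i in range(1,n):
    if st[i,4]>60 and 270<ce[i,0]<360 and ce[i,1]<320:
        c=cv2.minAreaRect(np.argwhere(l==i)[:,::-1].astype(np.float32)); print(st[i],ce[i].round(1),c[0],c[1],round(c[2],1),onz(w,c[0],.114).round(4),onz(w,c[0],.12).round(4))
P=[onz(w,np.array(u)*k,z) for u,z in [((399,200),.117),((397.3,290),.105),((394,358),.114)]]
print(np.round(P,4)); d=P[2]-P[0]; print("yaw",np.degrees(np.arctan2(d[1],d[0])))
F=[onz(w,np.array(u)*k,.012) for u in [(342,237),(446,240)]]; d=F[1]-F[0]; print(np.round(F,4),"yaw",np.degrees(np.arctan2(-d[0],d[1])),np.linalg.norm(d))
# edges of handle
g=cv2.cvtColor(im,cv2.COLOR_RGB2GRAY).astype(int)
for r in (165,175,185): print(r,g[r,295:345].tolist())
```

```text
[ 298  125   45   30 1185] [320.4 139.9] (320.22271728515625, 139.6010284423828) (44.4541015625, 28.24356460571289) 2.6 [ 0.4168 -0.3095  0.114 ] [ 0.4166 -0.3097  0.12  ]
[332 241  11  14  75] [337.9 245.5] (339.17584228515625, 246.01034545898438) (14.36686897277832, 8.055412292480469) 48.4 [ 0.496  -0.2646  0.114 ] [ 0.4941 -0.2657  0.12  ]
[295 274  39  25 898] [313.9 286.1] (314.0124206542969, 286.2638244628906) (37.36933135986328, 24.282180786132812) 3.0 [ 0.54   -0.2729  0.114 ] [ 0.5372 -0.2738  0.12  ]
[[ 0.4317 -0.3053  0.117 ]
 [ 0.4926 -0.2855  0.105 ]
 [ 0.5398 -0.2719  0.114 ]]
yaw 17.167383106288316
[[ 0.4892 -0.3395  0.012 ]
 [ 0.4613 -0.2495  0.012 ]] yaw 17.257113904096514 0.09414540378012362
165 [135, 136, 137, 137, 134, 122, 91, 46, 18, 14, 18, 20, 13, 20, 17, 19, 15, 19, 20, 22, 20, 20, 18, 19, 24, 20, 14, 16, 21, 22, 22, 20, 17, 19, 21, 22, 23, 19, 18, 15, 20, 34, 68, 105, 127, 131, 134, 132, 133, 135]
175 [135, 136, 133, 132, 128, 108, 75, 36, 20, 18, 14, 23, 23, 18, 23, 24, 20, 22, 20, 22, 18, 21, 17, 20, 21, 19, 18, 20, 26, 18, 17, 16, 17, 19, 23, 17, 20, 19, 17, 21, 28, 63, 99, 125, 132, 136, 134, 134, 134, 135]
185 [77, 78, 77, 74, 72, 57, 36, 25, 5, 18, 15, 15, 20, 20, 19, 21, 25, 25, 16, 22, 21, 22, 17, 19, 15, 18, 18, 20, 18, 23, 18, 20, 19, 15, 20, 24, 18, 16, 23, 25, 49, 83, 111, 125, 126, 127, 128, 127, 131, 130]
```

Run:
```python
from h import *
g=down(np.radians(17)); p=np.array([.4777,-.2912,0])
rows([(p+[0,0,.13],g,4),(p+[0,0,.070],g,3)])
```

```text
7
[[0.03, -0.01, 0.6], [0.03, -0.01, 0.61], [0.03, -0.02, 0.6], [0.03, -0.01, 0.61], [-0.0, -0.0, 0.4], [-0.0, -0.0, 0.4], [-0.0, -0.0, 0.4]]
[[0.0, 0.0, 0.09], [0.0, 0.0, 0.09], [0.0, 0.0, 0.08], [0.0, 0.0, 0.09], [0.0, 0.0, -0.0], [0.0, 0.0, -0.0], [0.0, 0.0, -0.0]]
```

>>> apply_moves(fingers=[1, 1, 1, 1, 1, 1, 1, 1, 1], travel=[[0.03, -0.01, 0.6], [0.03, -0.01, 0.61], [0.03, -0.02, 0.6], [0.03, -0.01, 0.61], [0, 0, 0.4], [0, 0, 0.4], [0, 0, 0.4], [0, 0, 0], [0, 0, 0]], rotation=[[0, 0, 0.09], [0, 0, 0.09], [0, 0, 0.08], [0, 0, 0.09], [0, 0, 0], [0, 0, 0], [0, 0, 0], [0, 0, 0], [0, 0, 0]])

```text
time: 5.6
tool_pos: [0.4773, -0.292, 0.07]
tcp_rot: [0.463, -3.107, -0.001]
wrist_force: [-0.2, 0.3, 0.3]
width: 0.997
grip_force: 0.0
```

>>> apply_moves(fingers=[0.6, 0.5, 0.4, 0.3, 0.2, 0.2, 0.1, 0, 0, 0], newtons=60, travel=[[0, 0, 0], [0, 0, 0], [0, 0, 0], [0, 0, 0], [0, 0, 0], [0, 0, 0], [0, 0, 0], [0, 0, 0], [0, 0, 0], [0, 0, 0]], rotation=[[0, 0, 0], [0, 0, 0], [0, 0, 0], [0, 0, 0], [0, 0, 0], [0, 0, 0], [0, 0, 0], [0, 0, 0], [0, 0, 0], [0, 0, 0]])

```text
time: 6.6
tool_pos: [0.4776, -0.2932, 0.0707]
tcp_rot: [-0.46, 3.107, -0.001]
wrist_force: [-1.7, 0.7, 6.0]
width: 0.345
grip_force: 59.6
```

Run:
```python
from h import *
w=cam("side");s=read_state();print({k:np.round(v,4).tolist() for k,v in s.items()})
t=cam("top")
crop=lambda r,u,v:cv2.resize(r["image"][v-75:v+75,u-50:u+50],(400,600),interpolation=2)
cv2.imwrite("pics/g.png",np.hstack([crop(w,420,375),crop(t,490,260)])[:,:,::-1])
```

```text
{'time': 6.65, 'q': [-0.5951, 0.2025, 1.9989, 0.0003, 0.9392, -2.4603], 'joint_vel': [0.0, -0.0018, -0.0008, 0.0008, -0.0026, 0.0013], 'joint_torque': [-0.1971, -39.3821, -29.4141, -0.246, -0.493, 0.0231], 'tool_pos': [0.4776, -0.2932, 0.0707], 'tcp_rot': [-0.4603, 3.1067, -0.0009], 'wrist_force': [-1.6879, 1.3752, 5.8041], 'torque': [0.3461, -0.0049, 0.0992], 'grip_force': 59.6155, 'width': 0.3403}
```

View pics/g.png

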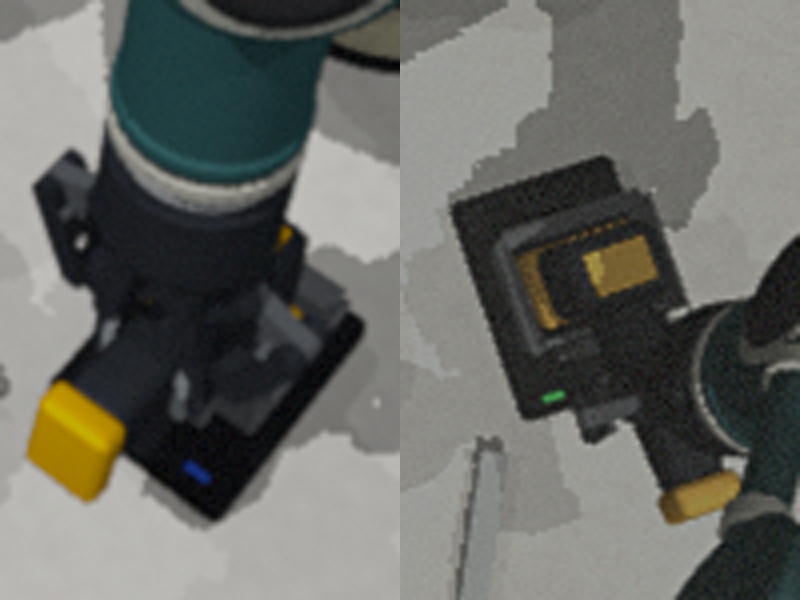

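The images show the handle held between the fingers with the scanner still seated in its cup. Now the straight lift.

>>> apply_moves(fingers=[0, 0, 0, 0, 0, 0, 0, 0, 0], travel=[[0, 0, -0.2], [0, 0, -0.3], [0, 0, -0.4], [0, 0, -0.5], [0, 0, -0.6], [0, 0, -0.7], [0, 0, -0.7], [0, 0, -0.6], [0, 0, 0]], rotation=[[0, 0, 0], [0, 0, 0], [0, 0, 0], [0, 0, 0], [0, 0, 0], [0, 0, 0], [0, 0, 0], [0, 0, 0], [0, 0, 0]])

```text
time: 7.6
tool_pos: [0.4796, -0.2947, 0.2767]
tcp_rot: [-0.46, 3.1, -0.012]
wrist_force: [0.0, -0.6, -0.5]
width: 0.347
grip_force: 59.1
```

```bash
cat >> h.py <<'E'
OT=np.array([-.062,0,.0507])  # scanner origin in tool frame
E
python3 - <<'E'
from h import *
s=read_state();q=R.from_rotvec(s["tcp_rot"]);print(s["tool_pos"],np.degrees((down(np.radians(17)).inv()*q).as_rotvec()),s["width"],s["wrist_force"])
r=cam("side");cv2.imwrite("pics/lift.png",cv2.resize(r["image"][230:430,290:540],(800,600))[:,:,::-1])
S=s["tool_pos"]+q.apply(OT); print("pred window px",proj(r,S)-[290,230],S)
for c in("side",): print([(d["location"],d["p"]) for d in tip_of(c,"scanner")],[(d["location"],d["p"]) for d in tip_of(c,"scanner_grip")])
g=down(np.radians(14)); t=np.array([.571,.035,.226])-g.apply(OT); print(t)
rows([(t,g,0)])
E
```

```text
[ 0.47962209 -0.29470958  0.27667515] [ 0.50035833 -0.39096596  0.13435255] 0.34736172444747737 [ 0.03445634 -0.64211789 -0.54289397]
pred window px [153.15675902  89.20120161] [ 0.53941331 -0.27704306  0.22640196]
[([440.0, 315.5], 0.66)] [([428.2, 308.6], 0.88)]
[0.51084166 0.02000084 0.2767    ]
7
[[-0.35, 0.83, -0.02], [-0.35, 0.83, -0.02], [-0.34, 0.83, -0.02], [-0.34, 0.83, -0.02], [-0.33, 0.84, -0.02], [-0.32, 0.84, -0.03], [-0.32, 0.83, -0.02]]
[[0.0, -0.0, 0.07], [0.0, -0.0, 0.07], [0.0, -0.0, 0.07], [0.0, -0.0, 0.07], [0.0, -0.0, 0.07], [0.0, -0.0, 0.06], [0.01, -0.01, 0.07]]
```

View pics/lift.png

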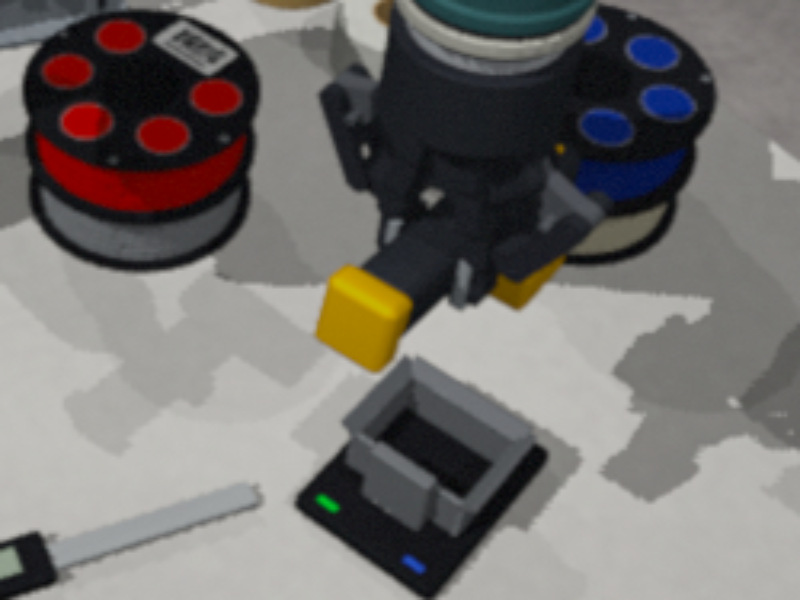

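The scanner is out. The crop shows the nose's lower corner at (520,308) and the empty cup at (440,440). Moving on to the spool.

>>> apply_moves(fingers=[0, 0, 0, 0, 0, 0, 0, 0, 0, 0, 0], travel=[[-0.15, 0.4, 0], [-0.33, 0.8, -0.02], [-0.34, 0.83, -0.02], [-0.34, 0.83, -0.02], [-0.34, 0.83, -0.02], [-0.34, 0.83, -0.02], [-0.32, 0.83, -0.02], [-0.18, 0.48, -0.02], [0, 0, 0], [0, 0, 0], [0, 0, 0]], rotation=[[0, 0, 0.03], [0, 0, 0.07], [0, 0, 0.07], [0, 0, 0.07], [0, 0, 0.07], [0, 0, 0.07], [0, 0, 0.07], [0, 0, 0.04], [0, 0, 0], [0, 0, 0], [0, 0, 0]])

```text
time: 8.85
tool_pos: [0.5106, 0.0185, 0.2753]
tcp_rot: [0.38, -3.116, 0.0]
wrist_force: [-0.1, 0.8, -1.4]
width: 0.346
grip_force: 60.2
```

Run:
```python
from h import *
s=read_state();q=R.from_rotvec(s["tcp_rot"]);print(s["tool_pos"],np.degrees((down(np.radians(14)).inv()*q).as_rotvec()),s["wrist_force"])
S=s["tool_pos"]+q.apply(OT); print("window",S,"beam",q.apply([0,0,1]))
r=cam("side");im=cv2.resize(r["image"][180:330,250:450],(800,600),interpolation=2)
def sc(p): return s["tool_pos"]+q.apply(OT+np.array([-p[0],p[1],-p[2]]))
# predicted nose box & handle in image, drawn
for x in(-.022,.022):
  for y in(-.03,.03):
    for z in (0,.03):
      u=(proj(r,sc((x,y,z)))-[250,180])*4; cv2.circle(im,tuple(int(a) for a in u),4,(0,255,0),-1)
for p in [(-.140,.015,.086+.017),(-.140,-.015,.086+.017),(-.14,-.015,.069)]:
      u=(proj(r,sc(p))-[250,180])*4; cv2.circle(im,tuple(int(a) for a in u),4,(255,0,255),-1)
u=(proj(r,[.571,.035,.116])-[250,180])*4; cv2.circle(im,tuple(int(a) for a in u),4,(255,255,0),-1)
cv2.imwrite("pics/s1.png",im[:,:,::-1])
```

```text
[0.51056108 0.01852892 0.27526653] [-0.00868945  0.16439675  0.10402699] [-0.06187161  0.82652602 -1.3921313 ]
window [0.57060326 0.03339118 0.22438884] beam [-2.82121602e-03 -5.44421599e-04 -9.99995872e-01]
```

View pics/s1.png

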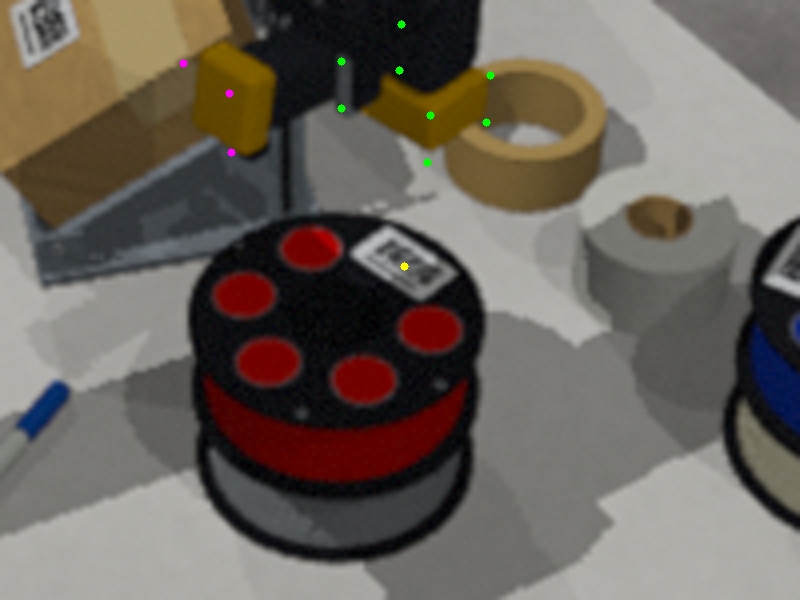

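The overlay shows the actual nose corner at (433,148) against a predicted (427,162). The scanner is therefore pitched nose-up by about 5° in the grip, and I'll measure that more exactly.

Run:
```python
from h import *
import pickle
o={c:cam(c) for c in("side","top","wrist")}; o["s"]=read_state(); pickle.dump(o,open("o.pkl","wb"))
def crop(c,u,v,k):
    w,h=int(400/k),int(300/k); return cv2.resize(o[c]["image"][v:v+h,u:u+w],(400,300),interpolation=2)
s=o["s"];q=R.from_rotvec(s["tcp_rot"])
W=s["tool_pos"]+q.apply(OT); print([proj(o[c],W).round(1) for c in o if c!="s"])
tw=cv2.resize(o["wrist"]["image"],(400,300),interpolation=3)
u,v=proj(o["top"],W).astype(int)
m=np.vstack([np.hstack([crop("side",338,190,8),crop("top",u-50,v-20,4)]),np.hstack([crop("side",293,188,8),tw])])
cv2.imwrite("pics/c.png",m[:,:,::-1]); print(u-50,v-20)
```

```text
[array([353.8, 208.2]), array([353.4, 231.5]), array([319.4, 347.1])]
303 211
```

View pics/c.png

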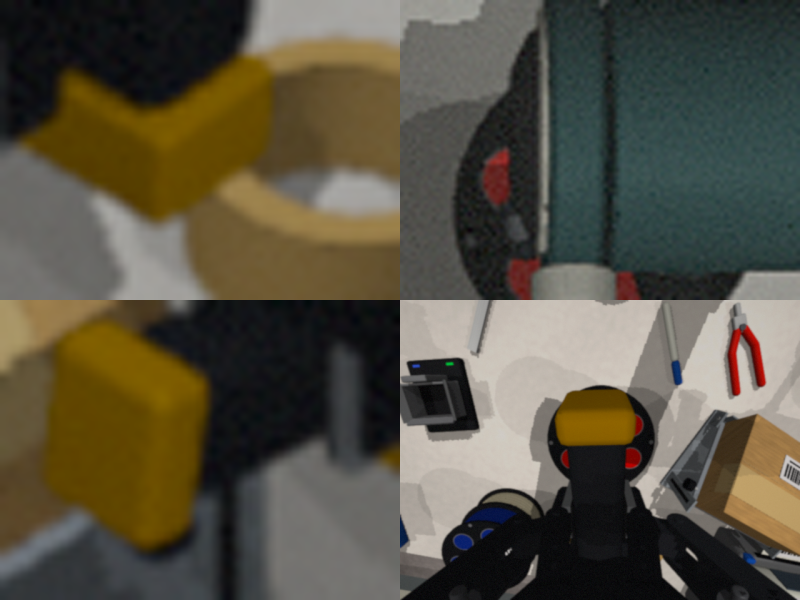

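```bash
cat > fit.py <<'E'
from h import *
import pickle
from scipy.optimize import least_squares
o=pickle.load(open("o.pkl","rb")); r=o["side"]; s=o["s"]; q=R.from_rotvec(s["tcp_rot"])
A=R.from_euler("z",17,degrees=True); D=np.array([.5369,-.2751,.02])
def sc_ray(uv):
    c,d=ray(r,uv); c=A.inv().apply(c-D); d=A.inv().apply(d); return c,d
dock=[(383.75,394.25),(375,411.75),(390,423.75),(398.5,402.5)]
now=[(302.4,190.75),(298.6,210.5),(311.75,219.3),(319,198.6)]
pts=[]
for u in dock:
    c,d=sc_ray(u); pts.append(c+d*(-.140-c[0])/d[0])
print(np.round(pts,3))
nose=[((-.021,-.029,.001),(357.6,217.5)),((-.022,-.03,.03),(358,206)),((.021,-.029,.001),(372,206.9))]
flip=np.diag([-1,1,-1.])
def world(p,v):
    # pitch about scanner y at grip point; v=pitch,dx,dz ; pitch>0 nose up
    g=np.array([-.062,0,.072]); rr=R.from_euler("y",-v[0]); p=rr.apply(np.array(p)-g)+g+[v[1],0,v[2]]
    return s["tool_pos"]+q.apply(OT+flip@p)
def f(v,wn=1,wb=1):
    return np.ravel([wn*(proj(r,world(p,v))-u) for p,u in nose]+[wb*(proj(r,world(p,v))-u) for p,u in zip(pts,now)])
for wn,wb in((1,1),(1,.2),(.3,1)):
    z=least_squares(f,[0,0,0],args=(wn,wb)); v=z.x
    print(np.degrees(v[0]).round(2),v[1:].round(4),f(v).round(1))
    b=world((0,0,-.108),v);print("window",world((0,0,0),v).round(4),"beam hits",b.round(4))
print(f([0,0,0]).round(1))
E
python3 fit.py
```

```text
[[-0.14   0.005  0.148]
 [-0.14   0.016  0.079]
 [-0.14  -0.015  0.078]
 [-0.14  -0.022  0.156]]
6.25 [ 0.0088 -0.0154] [ 5.1  1.9  4.4  3.6  4.4  1.4 -2.4 -2.6  1.6  3.2  0.   2.3 -8.6 -6.9]
window [0.5872 0.037  0.2176] beam hits [0.5986 0.0398 0.1102]
5.42 [-0.0035 -0.0016] [  0.9   0.1   0.2   1.4   0.6  -0.4  -7.6  -6.8  -3.7  -0.   -5.1  -0.8
 -13.6 -11.2]
window [0.5743 0.0338 0.2304] beam hits [0.5842 0.0363 0.1228]
5.8 [ 0.0138 -0.0214] [ 6.4  3.3  5.8  5.   5.6  2.9  0.1 -1.5  3.6  4.1  2.1  3.3 -6.1 -5.9]
window [0.5916 0.0381 0.211 ] beam hits [0.6021 0.0407 0.1035]
[ -0.2   1.7   0.1   2.4  -0.6   2.7  -3.3 -13.8  -2.4  -4.8  -3.7  -5.6
  -8.9 -18.6]
```

```bash
sed -i 's/^dock=.*/dock=[(375,411.75),(390,423.75)]/; s/^now=.*/now=[(298.6,210.5),(311.75,219.3)]/' fit.py; python3 fit.py; for dx in .543; do sed "s/D=np.array(\[.5369,-.2751/D=np.array([.5427,-.2733/" fit.py | python3 - ; done
python3 - <<'E'
# yellow nose lower hull at subpixel, for line slopes
from h import *
import pickle
o=pickle.load(open("o.pkl","rb"));im=o["side"]["image"]
h=cv2.cvtColor(im,cv2.COLOR_RGB2HSV)
m=((h[...,1]>200)&(h[...,2]>60)&(h[...,0]>15)&(h[...,0]<30))
for c in range(338,376):
    k=np.flatnonzero(m[190:225,c]); 
    if len(k): print(c,k[0]+190,k[-1]+190,end="; ")
E
```

```text
[[-0.14   0.016  0.079]
 [-0.14  -0.015  0.078]]
4.77 [ 0.0016 -0.0046] [ 2.3  0.4  1.8  1.7  1.9  0.2 -1.6 -0.4 -3.  -1.2]
window [0.5786 0.0349 0.2265] beam hits [0.5872 0.037  0.1189]
3.44 [-0.0029  0.0019] [ 0.3 -0.3  0.   0.8  0.  -0.2 -3.6 -2.8 -5.  -3.6]
window [0.5727 0.0334 0.2315] beam hits [0.5789 0.035  0.1237]
4.87 [ 0.0062 -0.0088] [ 3.8  0.9  3.3  2.3  3.3  0.6  0.4  0.3 -1.1 -0.5]
window [0.5832 0.036  0.2224] beam hits [0.592  0.0382 0.1148]
[-0.2  1.7  0.1  2.4 -0.6  2.7 -2.4 -4.8 -3.7 -5.6]
[[-0.14   0.02   0.066]
 [-0.14  -0.012  0.065]]
1.47 [ 0.0044 -0.0005] [ 1.9  0.1  2.   0.9  1.5  0.7 -1.5 -0.2 -2.8 -0.9]
window [0.5775 0.0346 0.2268] beam hits [0.5801 0.0353 0.1189]
1.54 [-0.001  0.004] [ 0.2 -0.4  0.3  0.4 -0.1  0.2 -3.8 -0.7 -5.  -1.4]
window [0.5723 0.0333 0.2314] beam hits [0.5751 0.034  0.1235]
1.47 [ 0.0088 -0.0043] [ 3.3  0.5  3.4  1.4  2.8  1.2  0.3  0.3 -1.  -0.5]
window [0.5817 0.0357 0.2231] beam hits [0.5844 0.0363 0.1151]
[-0.2  1.7  0.1  2.4 -0.6  2.7 -3.4 -0.1 -4.7 -0.8]
341 207 207; 342 207 207; 343 206 208; 344 205 208; 345 203 209; 346 199 210; 347 199 210; 348 200 211; 349 200 211; 350 201 212; 351 201 212; 352 202 213; 353 202 213; 354 203 214; 355 203 215; 356 203 215; 357 203 216; 358 203 216; 359 203 215; 360 202 215; 361 201 215; 362 200 214; 363 200 213; 364 199 213; 365 198 211; 366 198 211; 367 197 210; 368 197 210; 369 197 209; 370 198 208; 371 199 207;
```

Run:
```python
from h import *
import pickle
o=pickle.load(open("o.pkl","rb"));w2=pickle.load(open("w2.pkl","rb"))
S0=cv2.imread("pics/side0.png")[:,:,::-1];T0=cv2.imread("pics/top0.png")[:,:,::-1]
def comps(im,x0,x1,y0,y1):
    h=cv2.cvtColor(np.ascontiguousarray(im),cv2.COLOR_RGB2HSV)
    m=((h[...,0]>14)&(h[...,0]<32)&(h[...,1]>140)&(h[...,2]>80)).astype(np.uint8)
    k=np.zeros_like(m);k[y0:y1,x0:x1]=1
    n,l,st,ce=cv2.connectedComponentsWithStats(m*k)
    return [(st[i].tolist(),ce[i].round(1).tolist()) for i in range(1,n) if st[i,4]>25]
print("side0",comps(S0,360,470,330,440));print("top0",comps(T0,450,540,220,330))
print("w2",comps(w2["image"],260,370,100,320));print("wristnow",comps(o["wrist"]["image"],200,440,100,330));print("sidenow",comps(o["side"]["image"],290,385,180,230))
s,t=o["side"],o["top"]
```

```text
side0 [([419, 347, 24, 20, 260], [430.4, 356.5]), ([424, 377, 21, 18, 121], [435.2, 386.8]), ([375, 394, 24, 29, 457], [386.2, 407.9])]
top0 [([486, 244, 17, 15, 136], [494.2, 251.0]), ([470, 248, 11, 19, 62], [474.3, 257.5]), ([507, 304, 16, 11, 107], [514.3, 308.8])]
w2 [([298, 125, 45, 31, 1206], [320.4, 140.2]), ([332, 241, 11, 16, 90], [338.1, 245.8]), ([295, 274, 39, 26, 931], [313.9, 286.2])]
wristnow [([249, 144, 128, 89, 10023], [312.7, 189.8])]
sidenow [([290, 188, 29, 30, 473], [307.0, 203.8]), ([341, 197, 37, 20, 379], [359.1, 206.7])]
```

Run:
```python
from h import *
import pickle
o=pickle.load(open("o.pkl","rb"));w2=pickle.load(open("w2.pkl","rb"));s,t,w=o["side"],o["top"],o["wrist"]
st=o["s"];q=R.from_rotvec(st["tcp_rot"])
for a,ua,b,ub in [(s,(430.4,356.5),t,(494.2,251)),(s,(430.4,356.5),w2,(314,286.2)),(t,(494.2,251),w2,(314,286.2)),(s,(386.2,407.9),w2,(320.3,140)),(s,(386.2,407.9),t,(514.3,308.8))]: print(tri(a,ua,b,ub).round(4))
def wd(p): return np.array([.5369,-.2751,.02])+R.from_euler("z",17,degrees=True).apply(p)
print("butt docked pred side",proj(s,wd((-.13,0,.09))).round(1),"w2",proj(w2,wd((-.13,0,.105))).round(1),"cap pred",proj(s,wd((0,0,.094))).round(1),proj(w2,wd((0,0,.094))).round(1))
def sc(p): return st["tool_pos"]+q.apply(OT+np.array([-p[0],p[1],-p[2]]))
h=cv2.cvtColor(s["image"],cv2.COLOR_RGB2HSV)
m=((h[...,1]>200)&(h[...,2]>60)&(h[...,0]>15)&(h[...,0]<30))
ys,xs=np.nonzero(m[186:222,296:321]);print("butt now centroid side",xs.mean()+296,ys.mean()+186,xs.min()+296,xs.max()+296,ys.min()+186,ys.max()+186)
h=cv2.cvtColor(np.ascontiguousarray(cv2.imread("pics/side0.png")[:,:,::-1]),cv2.COLOR_RGB2HSV)
# butt point fit: from docked rays (side0 & w2 centroid) -> scanner coords -> predict now
for X in (tri(s,(386.2,407.9),w2,(320.3,140)),):
    p=R.from_euler("z",-17,degrees=True).apply(X-[.5369,-.2751,.02]); print("butt in scanner",p.round(4),"pred now side",proj(s,sc(p)).round(1),"wrist",proj(w,sc(p)).round(1),"seen wrist 312.7 189.8")
```

```text
[ 0.5391 -0.2709  0.1126]
[ 0.5364 -0.2734  0.1184]
[ 0.5398 -0.2717  0.1116]
[ 0.4162 -0.308   0.1058]
[ 0.4163 -0.309   0.1079]
butt docked pred side [386.9 410.2] w2 [317.7 133.2] cap pred [431.2 358.3] [312.9 282.6]
butt now centroid side 308.2453703703704 203.86111111111111 298 318 190 218
butt in scanner [-0.1251  0.0038  0.0858] pred now side [306.8 201.9] wrist [332.8 182.6] seen wrist 312.7 189.8
```

The docked reference and the current views agree on a small nose-up pitch of about 2.5° and a forward shift of about 3 mm. I'll include that and aim from 8.5 cm.

```bash
cat >> h.py <<'E'
OT=np.array([-.065,0,.0485]); M=np.diag([-1,1,-1.])@R.from_euler("y",-2.5,degrees=True).as_matrix()
def scan_pose(P,n,yaw,dist):
    n=np.array(n)/np.linalg.norm(n); x=np.array([np.cos(yaw),np.sin(yaw),0]); x=x-n*(x@n); x/=np.linalg.norm(x)
    Q=R.from_matrix(np.c_[x,np.cross(n,x),n]@M.T); return np.array(P)+n*dist-Q.apply(OT),Q
SP=scan_pose([.571,.035,.116],[0,0,1],np.radians(14),.085)
CP=scan_pose([.5019,.3367,.1107],[-.424,.129,.896],np.radians(-16.9),.085)
def show(P):
    s=read_state();q=R.from_rotvec(s["tcp_rot"]);w=s["tool_pos"]+q.apply(OT);b=-(q.as_matrix()@M)[:,2];print("win",w.round(4),"beam",b.round(4),"err",(s["tool_pos"]-P[0]).round(4),np.degrees((q.inv()*P[1]).as_rotvec()).round(2),s["q"][5],s["grip_force"])
E
python3 - <<'E'
from h import *
show(SP); print(SP[0],CP[0])
rows([(*SP,4)])
E
```

```text
win [0.5743 0.0338 0.228 ] beam [ 0.0418  0.0103 -0.9991] err [ 0.0012 -0.0015  0.0242] [ 0.    2.47 -0.17] -1.8250197880621364 60.17120361328125
[0.51004351 0.01980184 0.2522891 ] [0.39021091 0.37065258 0.20500889]
4
[[0.0, 0.01, 0.12], [0.0, 0.01, 0.12], [0.0, 0.01, 0.12], [0.01, 0.0, 0.12]]
[[0.0, 0.1, -0.01], [0.0, 0.1, -0.01], [0.0, 0.11, -0.0], [0.0, 0.1, -0.01]]
```

>>> apply_moves(fingers=[0, 0, 0, 0, 0, 0, 0], travel=[[0, 0.01, 0.12], [0, 0.01, 0.12], [0, 0.01, 0.12], [0.01, 0, 0.12], [0, 0, 0], [0, 0, 0], [0, 0, 0]], rotation=[[0, 0.1, -0.01], [0, 0.1, -0.01], [0, 0.11, 0], [0, 0.1, -0.01], [0, 0, 0], [0, 0, 0], [0, 0, 0]])

```text
time: 9.75
tool_pos: [0.5104, 0.0206, 0.253]
tcp_rot: [0.381, -3.076, 0.008]
wrist_force: [-0.6, -0.4, -2.2]
width: 0.342
grip_force: 60.1
```

Run:
```python
from h import *
show(SP)
r=cam("side");s=read_state();q=R.from_rotvec(s["tcp_rot"])
im=r["image"];h=cv2.cvtColor(im,cv2.COLOR_RGB2HSV)
m=((h[...,1]>200)&(h[...,2]>60)&(h[...,0]>15)&(h[...,0]<30))
for c in range(336,378,2):
    k=np.flatnonzero(m[195:240,c]); 
    if len(k): print(c,k[0]+195,k[-1]+195,end="; ")
W=s["tool_pos"]+q.apply(OT); A=q.as_matrix()@M
for p in [(-.022,-.03,0),(.022,-.03,0),(-.022,.03,0),(-.022,-.03,.03),(.022,-.03,.03)]: print(p,proj(r,W+A@np.array(p)).round(1))
```

```text
win [0.5713 0.0359 0.2018] beam [ 1.1e-03  2.0e-04 -1.0e+00] err [0.0003 0.0008 0.0007] [-0.01  0.06  0.12] -1.8155522090278016 60.12190818786621
340 215 216; 342 214 217; 344 212 219; 346 208 220; 348 209 221; 350 211 222; 352 212 223; 354 212 224; 356 212 225; 358 211 223; 360 210 222; 362 209 222; 364 207 220; 366 206 219; 368 207 217; (-0.022, -0.03, 0) [356.2 228.2]
(0.022, -0.03, 0) [370.6 218.1]
(-0.022, 0.03, 0) [334.8 214.6]
(-0.022, -0.03, 0.03) [356.8 216.9]
(0.022, -0.03, 0.03) [371.5 206.8]
```

>>> apply_moves(fingers=[0, 0, 0, 0, 0, 0, 0, 0, 0, 0, 0, 0], travel=[[0, 0, 0], [0, 0, 0], [0, 0, 0], [0, 0, 0], [0, 0, 0], [0, 0, 0], [0, 0, 0], [0, 0, 0], [0, 0, 0], [0, 0, 0], [0, 0, 0], [0, 0, 0]], rotation=[[0, 0, 0], [0, 0, 0], [0, 0, 0], [0, 0, 0], [0, 0, 0], [0, 0, 0], [0, 0, 0], [0, 0, 0], [0, 0, 0], [0, 0, 0], [0, 0, 0], [0, 0, 0]])

```text
time: 11.0
tool_pos: [0.5102, 0.0206, 0.2528]
tcp_rot: [0.381, -3.075, 0.008]
wrist_force: [0.4, -0.3, -1.4]
width: 0.345
grip_force: 60.1
```

Run:
```python
from h import *
show(SP)
mid=(SP[0]*.6+CP[0]*.4+[0,0,.07])
s=R.from_quat(SP[1].as_quat());
from scipy.spatial.transform import Slerp
qm=Slerp([0,1],R.concatenate([SP[1],CP[1]]))(.4)
rows([(mid,qm,5),(*CP,7)])
```

```text
win [0.5712 0.0359 0.2015] beam [ 6.e-04  2.e-04 -1.e+00] err [0.0001 0.0007 0.0005] [-0.    0.04  0.11] -1.815552293664614 60.12397527694702
12
[[0.06, 0.59, -0.2], [0.08, 0.58, -0.21], [0.09, 0.58, -0.21], [0.11, 0.57, -0.22], [0.13, 0.57, -0.24], [0.22, 0.62, 0.23], [0.26, 0.61, 0.22], [0.3, 0.59, 0.2], [0.33, 0.58, 0.19], [0.36, 0.57, 0.17], [0.39, 0.55, 0.15], [0.43, 0.53, 0.13]]
[[0.08, -0.34, 0.41], [0.08, -0.34, 0.41], [0.08, -0.34, 0.41], [0.07, -0.34, 0.42], [0.08, -0.34, 0.41], [0.08, -0.37, 0.44], [0.08, -0.37, 0.44], [0.08, -0.37, 0.44], [0.08, -0.37, 0.44], [0.08, -0.36, 0.43], [0.09, -0.37, 0.44], [0.08, -0.36, 0.43]]
```

>>> apply_moves(fingers=[0, 0, 0, 0, 0, 0, 0, 0, 0, 0, 0, 0], travel=[[0.06, 0.59, -0.2], [0.08, 0.58, -0.21], [0.09, 0.58, -0.21], [0.11, 0.57, -0.22], [0.13, 0.57, -0.24], [0.22, 0.62, 0.23], [0.26, 0.61, 0.22], [0.3, 0.59, 0.2], [0.33, 0.58, 0.19], [0.36, 0.57, 0.17], [0.39, 0.55, 0.15], [0.43, 0.53, 0.13]], rotation=[[0.08, -0.34, 0.41], [0.08, -0.34, 0.41], [0.08, -0.34, 0.41], [0.07, -0.34, 0.42], [0.08, -0.34, 0.41], [0.08, -0.37, 0.44], [0.08, -0.37, 0.44], [0.08, -0.37, 0.44], [0.08, -0.37, 0.44], [0.08, -0.36, 0.43], [0.09, -0.37, 0.44], [0.08, -0.36, 0.43]])

```text
time: 12.2
tool_pos: [0.3893, 0.372, 0.2049]
tcp_rot: [0.403, 2.698, -0.082]
wrist_force: [0.5, 0.3, -1.9]
width: 0.347
grip_force: 61.3
```

>>> apply_moves(fingers=[0, 0, 0], travel=[[0, 0, 0], [0, 0, 0], [0, 0, 0]], rotation=[[0, 0, 0], [0, 0, 0], [0, 0, 0]])

```text
time: 12.5
tool_pos: [0.3905, 0.3702, 0.2056]
tcp_rot: [0.401, 2.7, -0.084]
wrist_force: [0.6, 0.0, -1.9]
width: 0.346
grip_force: 61.3
```

Run:
```python
from h import *
show(CP); rows([(*CP,1)])
r=cam("side");s=read_state();q=R.from_rotvec(s["tcp_rot"]);W=s["tool_pos"]+q.apply(OT);A=q.as_matrix()@M
im=cv2.resize(r["image"][100:250,180:380],(800,600),interpolation=2)
f=lambda X:tuple(int(a) for a in (proj(r,X)-[180,100])*4)
for x in(-.022,.022):
  for y in(-.03,.03):
    for z in(0,.03): cv2.circle(im,f(W+A@[x,y,z]),3,(0,255,0),-1)
cv2.line(im,f(W),f(W-A[:,2]*.085),(255,0,255),1)
cv2.imwrite("pics/c2.png",im[:,:,::-1])
```

```text
win [0.4662 0.3472 0.1875] beam [ 0.4242 -0.1284 -0.8964] err [ 0.0003 -0.0005  0.0006] [ 0.03 -0.01 -0.01] -0.10025304009920533 61.264894008636475
1
[[0.01, 0.01, 0.01]]
[[0.01, -0.0, -0.0]]
```

View pics/c2.png

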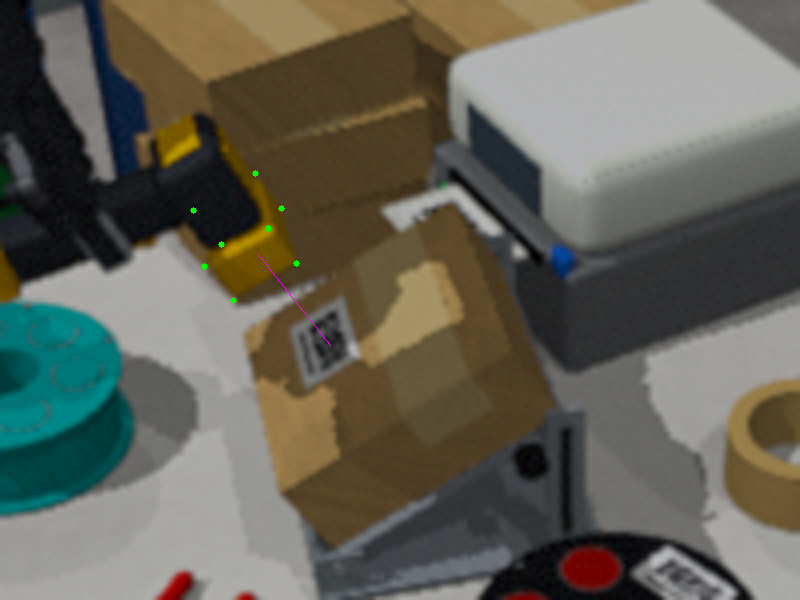

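The overlay shows the nose at its predicted place and the beam ending at the carton label's middle (327,345). I'll hold here and work out the return.

>>> apply_moves(fingers=[0, 0, 0, 0, 0, 0, 0, 0, 0, 0, 0, 0], travel=[[0.01, 0.01, 0.01], [0, 0, 0], [0, 0, 0], [0, 0, 0], [0, 0, 0], [0, 0, 0], [0, 0, 0], [0, 0, 0], [0, 0, 0], [0, 0, 0], [0, 0, 0], [0, 0, 0]], rotation=[[0, 0, 0], [0, 0, 0], [0, 0, 0], [0, 0, 0], [0, 0, 0], [0, 0, 0], [0, 0, 0], [0, 0, 0], [0, 0, 0], [0, 0, 0], [0, 0, 0], [0, 0, 0]])

```text
time: 13.75
tool_pos: [0.39, 0.3711, 0.2044]
tcp_rot: [0.401, 2.7, -0.084]
wrist_force: [0.5, 0.8, -1.5]
width: 0.343
grip_force: 61.3
```

>>> apply_moves(fingers=[0, 0, 0], travel=[[0, 0, 0], [0, 0, 0], [0, 0, 0]], rotation=[[0, 0, 0], [0, 0, 0], [0, 0, 0]])

```text
time: 14.05
tool_pos: [0.39, 0.3711, 0.2044]
tcp_rot: [0.401, 2.7, -0.084]
wrist_force: [-0.5, -0.2, -2.4]
width: 0.346
grip_force: 61.3
```

Run:
```python
from h import *
s=cam("side");t=cam("top")
C=[onz(s,(290+u/3.2,230+v/3),.063) for u,v in[(343,423),(412,357),(545,438),(458,532)]]
print(np.round(C,4)); print("mid",np.mean(C,0).round(4))
for a,b in((0,1),(1,2),(2,3),(3,0)): d=C[b]-C[a]; print(np.linalg.norm(d).round(4),np.degrees(np.arctan2(d[1],d[0])).round(1))
for r,c in((s,"side"),(t,"top")): print([(np.round(d["location"],1),d["p"],onz(r,d["location"],0).round(4)) for d in tip_of(c,"dock")])
# cup floor dark / inner opening in top view
g=cv2.cvtColor(t["image"],cv2.COLOR_RGB2GRAY)
print(g[236:284:2,462:512:2])
```

```text
[[ 0.4933 -0.2416  0.063 ]
 [ 0.5581 -0.2242  0.063 ]
 [ 0.5862 -0.3095  0.063 ]
 [ 0.5031 -0.3319  0.063 ]]
mid [ 0.5352 -0.2768  0.063 ]
0.0671 15.0
0.0899 -71.8
0.086 -164.9
0.0909 96.2
[(array([420.5, 391.6]), 0.8, array([ 0.5335, -0.2725,  0.    ]))]
[(array([480. , 254.5]), 0.69, array([ 0.5401, -0.2737,  0.    ]))]
[[ 34  43  37  47  45  39  40  43  40  32  28  49  61  78  88  81  87  79
   80  78  67 160 152 153 152]
 [ 42  34  42  33  42  43  40  29  50  68  75  86  84  86  84  88  62  53
   80  76  73 124 155 151 149]
 [ 43  43  41  38  42  44  67  73  84  81  85  84  86  59  46  31  46  49
   55  72  72  79 152 147 144]
 [ 32  32  51  65  81  84  82  86  85  81  61  46  37  36  35  34  43  49
   53  77  71  68 154 150 145]
 [ 32  41  88  77  82  85  89  62  46  42  49  46  38  35  39  43  39  57
   60  73  75  74 116 147 146]
 [ 38  79  62  80  60  43  32  37  37  41  45  41  47  43  37  37  34  53
   50  62  74  73  78 149 147]
 [ 47  69  65  44  41  40  49  42  38  43  40  45  46  40  44  29  44  44
   55  54  76  72  72 149 144]
 [ 50  55  74  58  42  45  46  47  39  34
[... 1044 characters left out ...]
99  87  53  45  90  93  97  97  98  94
   60  47  43  46  43  55 151]
 [145  81  32  44  50  59  74  69  41  49  59  51  89  95  95  59  49  40
   41  46  43  43  42  33 149]
 [141 137  33  41  46  39  43  40  41  75  53  48  41  47  43  43  39  43
   43  44  41  64  37  44 102]
 [134 138  39  46  42  47  44  46  43  46  37  48  38  43  41  45  43  41
   37  60  85  72  47  39  84]
 [151 144  84  33  47  42  41  46  48  45  40  40  44  45  44  46  43  40
   42  49  46  34  47  73 148]
 [152 139 138  29  41  38  37  46  35  41  46  45  46  42  44  46  50  33
   30  44  73 155 148 150 148]
 [154 139 140  49  38  32  41  42  54  65  34  48  49  38  41  33  47  89
  148 149 150 155 152 153 151]]
```

```bash
cat >> h.py <<'E'
def dk(z,o=(.5385,-.2738)): return scan_pose([*o,z],[0,0,1],np.radians(17),0)
E
python3 - <<'E'
from h import *
show(CP); a=dk(.17); print(a[0],dk(.02)[0])
rows([(CP[0]+[-.02,0,.07],CP[1],2),(*a,17)])
E
```

```text
win [0.4657 0.3482 0.1863] beam [ 0.4241 -0.1285 -0.8964] err [-0.0002  0.0005 -0.0006] [ 0.03 -0.01  0.01] -0.09756121846913803 61.2652587890625
[ 0.47842245 -0.29216755  0.2212891 ] [ 0.47842245 -0.29216755  0.0712891 ]
19
[[-0.11, -0.06, -0.72], [-0.11, -0.06, -0.72], [-0.29, -0.71, 0.2], [-0.27, -0.72, 0.19], [-0.25, -0.73, 0.17], [-0.23, -0.74, 0.16], [-0.21, -0.75, 0.15], [-0.19, -0.76, 0.14], [-0.17, -0.76, 0.13], [-0.14, -0.77, 0.13], [-0.12, -0.78, 0.12], [-0.1, -0.78, 0.11], [-0.07, -0.78, 0.1], [-0.05, -0.79, 0.1], [-0.02, -0.79, 0.09], [0.0, -0.79, 0.08], [0.03, -0.79, 0.08], [0.05, -0.78, 0.07], [0.08, -0.79, 0.07]]
[[0.0, -0.0, 0.0], [0.0, -0.0, 0.0], [-0.06, 0.25, -0.33], [-0.06, 0.25, -0.33], [-0.06, 0.25, -0.33], [-0.06, 0.25, -0.33], [-0.06, 0.25, -0.33], [-0.06, 0.25, -0.33], [-0.06, 0.25, -0.33], [-0.06, 0.25, -0.33], [-0.06, 0.25, -0.33], [-0.06, 0.25, -0.33], [-0.06, 0.25, -0.33], [-0.07, 0.25, -0.33], [-0.06, 0.25, -0.33], [-0.07, 0.25, -0.33], [-0.06, 0.25, -0.33], [-0.07, 0.25, -0.33], [-0.06, 0.25, -0.32]]
```

>>> apply_moves(fingers=[0, 0, 0, 0, 0, 0, 0, 0, 0, 0], travel=[[-0.11, -0.06, -0.72], [-0.11, -0.06, -0.72], [-0.29, -0.71, 0.2], [-0.27, -0.72, 0.19], [-0.25, -0.73, 0.17], [-0.23, -0.74, 0.16], [-0.21, -0.75, 0.15], [-0.19, -0.76, 0.14], [-0.17, -0.76, 0.13], [-0.14, -0.77, 0.13]], rotation=[[0, 0, 0], [0, 0, 0], [-0.06, 0.25, -0.33], [-0.06, 0.25, -0.33], [-0.06, 0.25, -0.33], [-0.06, 0.25, -0.33], [-0.06, 0.25, -0.33], [-0.06, 0.25, -0.33], [-0.06, 0.25, -0.33], [-0.06, 0.25, -0.33]])

```text
time: 15.25
tool_pos: [0.4203, 0.0572, 0.2502]
tcp_rot: [0.016, 2.941, -0.055]
wrist_force: [1.1, -1.3, -1.3]
width: 0.345
grip_force: 61.3
```

>>> apply_moves(fingers=[0, 0, 0, 0, 0, 0, 0, 0, 0, 0, 0, 0], travel=[[-0.12, -0.78, 0.12], [-0.1, -0.78, 0.11], [-0.07, -0.78, 0.1], [-0.05, -0.79, 0.1], [-0.02, -0.79, 0.09], [0, -0.79, 0.08], [0.03, -0.79, 0.08], [0.05, -0.78, 0.07], [0.08, -0.79, 0.07], [0, 0, 0], [0, 0, 0], [0, 0, 0]], rotation=[[-0.06, 0.25, -0.33], [-0.06, 0.25, -0.33], [-0.06, 0.25, -0.33], [-0.07, 0.25, -0.33], [-0.06, 0.25, -0.33], [-0.07, 0.25, -0.33], [-0.06, 0.25, -0.33], [-0.07, 0.25, -0.33], [-0.06, 0.25, -0.32], [0, 0, 0], [0, 0, 0], [0, 0, 0]])

```text
time: 16.45
tool_pos: [0.4779, -0.2917, 0.2212]
tcp_rot: [0.458, -3.064, 0.01]
wrist_force: [-0.7, 0.2, -1.7]
width: 0.345
grip_force: 60.9
```

Run:
```python
from h import *
show(dk(.17)); rows([(*dk(.09),4)]); print(read_state()["wrist_force"])
```

```text
win [ 0.538  -0.2733  0.1699] beam [-6.e-04  2.e-04 -1.e+00] err [-0.0005  0.0004 -0.0001] [ 0.02 -0.03 -0.  ] -2.427658364522995 60.87610960006714
4
[[-0.02, -0.0, 0.4], [-0.02, -0.0, 0.4], [-0.02, -0.01, 0.4], [-0.02, -0.0, 0.4]]
[[0.0, -0.0, -0.0], [0.0, -0.0, -0.0], [0.0, -0.0, -0.0], [0.0, -0.0, -0.0]]
[-0.6643435   0.16896044 -1.66409208]
```

Down to 9 cm, then a check of the window position from the side camera.

>>> apply_moves(fingers=[0, 0, 0, 0, 0, 0], travel=[[-0.02, 0, 0.4], [-0.02, 0, 0.4], [-0.02, 0, 0.4], [-0.02, 0, 0.4], [0, 0, 0], [0, 0, 0]], rotation=[[0, 0, 0], [0, 0, 0], [0, 0, 0], [0, 0, 0], [0, 0, 0], [0, 0, 0]])

```text
time: 17.05
tool_pos: [0.4786, -0.2912, 0.1418]
tcp_rot: [0.46, -3.064, 0.01]
wrist_force: [0.0, -0.1, -0.8]
width: 0.342
grip_force: 60.7
```

Run:
```python
from h import *
show(dk(.09)); r=cam("side"); s=read_state();q=R.from_rotvec(s["tcp_rot"]);W=s["tool_pos"]+q.apply(OT);A=q.as_matrix()@M
h=cv2.cvtColor(r["image"],cv2.COLOR_RGB2HSV)
m=((h[...,1]>170)&(h[...,2]>60)&(h[...,0]>14)&(h[...,0]<32))
for c in range(412,460,2):
    k=np.flatnonzero(m[340:400,c])
    if len(k): print(c,k[0]+340,k[-1]+340,end="; ")
for p in [(-.022,-.03,0),(.022,-.03,0),(-.022,.03,0),(-.022,-.03,.03),(.022,-.03,.03)]: print(p,proj(r,W+A@np.array(p)).round(1))
rows([(*dk(.045),5)])
```

```text
win [ 0.5386 -0.2728  0.0905] beam [-2.e-04 -2.e-04 -1.e+00] err [0.0002 0.0009 0.0005] [-0.01 -0.01  0.06] -2.4215190223941847 60.74827551841736
430 373 377; 432 373 378; 434 375 379; 436 375 380; 438 374 378; 440 373 375; 442 372 373; (-0.022, -0.03, 0) [437.5 382.1]
(0.022, -0.03, 0) [450.9 365.9]
(-0.022, 0.03, 0) [409.2 362.4]
(-0.022, -0.03, 0.03) [440.2 372.7]
(0.022, -0.03, 0.03) [453.7 356.4]
5
[[-0.0, 0.0, 0.19], [-0.01, 0.0, 0.18], [-0.0, 0.0, 0.19], [-0.01, 0.0, 0.18], [-0.0, 0.0, 0.19]]
[[-0.0, 0.0, 0.0], [-0.0, 0.0, 0.0], [-0.01, 0.0, 0.0], [-0.0, 0.0, 0.0], [-0.01, 0.01, 0.01]]
```

>>> apply_moves(fingers=[0, 0, 0, 0, 0, 0], travel=[[0, 0, 0.19], [-0.01, 0, 0.18], [0, 0, 0.19], [-0.01, 0, 0.18], [0, 0, 0.19], [0, 0, 0]], rotation=[[0, 0, 0], [0, 0, 0], [0, 0, 0], [0, 0, 0], [0, 0, 0], [0, 0, 0]])

```text
time: 17.7
tool_pos: [0.4763, -0.2918, 0.0925]
tcp_rot: [0.457, -3.061, 0.006]
wrist_force: [-0.8, 0.6, -1.7]
width: 0.342
grip_force: 60.8
```

Run:
```python
from h import *
show(dk(.045)); rows([(*dk(.026),4)]);s=read_state();print(s["wrist_force"],s["torque"])
```

```text
win [ 0.5362 -0.2733  0.0411] beam [-0.0034  0.0019 -1.    ] err [-0.0021  0.0004 -0.0038] [ 0.16 -0.16 -0.01] -2.41915014917458 60.822880268096924
4
[[-0.01, -0.01, 0.08], [-0.01, -0.0, 0.07], [-0.02, -0.01, 0.08], [-0.01, -0.0, 0.07]]
[[0.01, -0.01, -0.0], [0.01, -0.01, -0.0], [0.0, -0.0, -0.0], [0.01, -0.01, -0.0]]
[-0.81807564  0.60388762 -1.71022738] [0.00098508 0.08243058 0.01567392]
```

>>> apply_moves(fingers=[0, 0, 0, 0, 0, 0, 0], travel=[[0, 0, 0.07], [0, 0, 0.08], [0, 0, 0.08], [0, 0, 0.07], [0, 0, 0], [0, 0, 0], [0, 0, 0]], rotation=[[0, 0, 0], [0, 0, 0], [0, 0, 0], [0, 0, 0], [0, 0, 0], [0, 0, 0], [0, 0, 0]])

```text
time: 18.4
tool_pos: [0.4774, -0.2929, 0.0801]
tcp_rot: [0.458, -3.065, 0.011]
wrist_force: [0.4, -0.6, -2.2]
width: 0.341
grip_force: 60.8
```

Run:
```python
from h import *
show(dk(.022)); s=read_state();print(s["wrist_force"],s["torque"])
```

```text
win [ 0.5375 -0.2746  0.0288] beam [ 4.e-04 -6.e-04 -1.e+00] err [-0.0011 -0.0008  0.0068] [-0.04  0.01 -0.01] -2.418695601181472 60.83795785903931
[ 0.36755701 -0.62838323 -2.1824376 ] [0.04679226 0.03828781 0.02911675]
```

>>> apply_moves(fingers=[0, 0, 0, 0, 0], travel=[[0, 0, 0.05], [0, 0, 0.05], [0, 0, 0.04], [0, 0, 0], [0, 0, 0]], rotation=[[0, 0, 0], [0, 0, 0], [0, 0, 0], [0, 0, 0], [0, 0, 0]])

```text
time: 18.9
tool_pos: [0.4769, -0.2932, 0.0741]
tcp_rot: [0.458, -3.064, 0.011]
wrist_force: [-4.5, 0.7, 5.6]
width: 0.347
grip_force: 61.6
```

>>> apply_moves(fingers=[0, 0, 0], travel=[[0, 0, 0.04], [0, 0, 0], [0, 0, 0]], rotation=[[0, 0, 0], [0, 0, 0], [0, 0, 0]])

```text
time: 19.2
tool_pos: [0.4769, -0.2935, 0.0726]
tcp_rot: [0.458, -3.064, 0.012]
wrist_force: [-5.8, 0.6, 8.4]
width: 0.341
grip_force: 60.7
```

>>> apply_moves(fingers=[0, 0, 0, 0], travel=[[0.03, 0, 0], [0.03, 0, 0.03], [0, 0, 0.02], [0, 0, 0]], rotation=[[0, -0.1, 0], [0, -0.1, 0], [0, 0, 0], [0, 0, 0]])

```text
time: 19.6
tool_pos: [0.4751, -0.2942, 0.0705]
tcp_rot: [0.461, -3.088, 0.007]
wrist_force: [-1.3, 3.0, 10.7]
width: 0.347
grip_force: 61.1
```

Run:
```python
from h import *
show(dk(.02)); s=read_state();print(s["wrist_force"],s["torque"],s["tool_pos"])
r=cam("side"); 
def cc(im):
    h=cv2.cvtColor(np.ascontiguousarray(im),cv2.COLOR_RGB2HSV)
    m=((h[...,0]>14)&(h[...,0]<32)&(h[...,1]>140)&(h[...,2]>80)).astype(np.uint8);k=np.zeros_like(m);k[330:440,360:470]=1
    n,l,st,ce=cv2.connectedComponentsWithStats(m*k); return [(st[i].tolist(),ce[i].round(1).tolist()) for i in range(1,n) if st[i,4]>15]
print(cc(r["image"]));print(cc(cv2.imread("pics/side0.png")[:,:,::-1]))
```

```text
win [ 0.5364 -0.2756  0.0207] beam [ 0.0232  0.0053 -0.9997] err [-0.0033 -0.002  -0.0008] [-0.1   1.36 -0.03] -2.4438666217925626 61.14650845527649
[-1.29412781  2.99931406 10.67604746] [ 0.70416124 -0.12472196  0.18061426] [ 0.47511533 -0.29418648  0.07049979]
[([376, 396, 24, 30, 467], [387.2, 410.3])]
[([419, 347, 24, 20, 260], [430.4, 356.5]), ([424, 377, 21, 18, 121], [435.2, 386.8]), ([375, 394, 24, 29, 457], [386.2, 407.9])]
```

Force is 10.7 N at nearly the original grip height, so the scanner is seated as it was when first gripped. Opening the fingers.

>>> apply_moves(fingers=[0.4, 0.45, 0.5, 0.6, 0.8, 1, 1, 1, 1, 1], travel=[[0, 0, 0], [0, 0, 0], [0, 0, 0], [0, 0, 0], [0, 0, 0], [0, 0, 0], [0, 0, 0], [0, 0, 0], [0, 0, 0], [0, 0, 0]], rotation=[[0, 0, 0], [0, 0, 0], [0, 0, 0], [0, 0, 0], [0, 0, 0], [0, 0, 0], [0, 0, 0], [0, 0, 0], [0, 0, 0], [0, 0, 0]])

```text
time: 20.65
tool_pos: [0.4739, -0.2938, 0.0685]
tcp_rot: [0.461, -3.085, 0.006]
wrist_force: [-0.7, 0.5, -0.1]
width: 0.999
grip_force: 0.0
```

>>> apply_moves(fingers=[1, 1, 1, 1, 1, 1, 1, 1], travel=[[0, 0, -0.2], [0, 0, -0.4], [0, 0, -0.6], [0, 0, -0.8], [0, 0, -0.8], [0, 0, -0.8], [0, 0, 0], [0, 0, 0]], rotation=[[0, 0, 0], [0, 0, 0], [0, 0, 0], [0, 0, 0], [0, 0, 0], [0, 0, 0], [0, 0, 0], [0, 0, 0]])

```text
time: 21.45
tool_pos: [0.4787, -0.2931, 0.2509]
tcp_rot: [0.461, -3.088, 0.01]
wrist_force: [-0.5, -0.1, -0.1]
width: 1.001
grip_force: 0.0
```

```bash
cat > chk.py <<'E'
from h import *
def cc(im,x0,x1,y0,y1):
    h=cv2.cvtColor(np.ascontiguousarray(im),cv2.COLOR_RGB2HSV)
    m=((h[...,0]>14)&(h[...,0]<32)&(h[...,1]>140)&(h[...,2]>80)).astype(np.uint8);k=np.zeros_like(m);k[y0:y1,x0:x1]=1
    n,l,st,ce=cv2.connectedComponentsWithStats(m*k); return [(st[i].tolist(),ce[i].round(1).tolist()) for i in range(1,n) if st[i,4]>15]
for c,b in(("side",(360,470,330,440)),("top",(450,540,220,330))):
    im=cam(c)["image"]; o=cv2.imread(f"pics/{c}0.png")[:,:,::-1]; print(c,cc(im,*b),"\n was",cc(o,*b))
s=read_state();print(s["time"],s["tool_pos"],s["wrist_force"])
E
python3 chk.py
```

```text
side [([419, 348, 24, 20, 268], [430.7, 357.7]), ([425, 378, 21, 18, 129], [436.0, 387.7]), ([376, 395, 24, 31, 470], [387.3, 410.0])] 
 was [([419, 347, 24, 20, 260], [430.4, 356.5]), ([424, 377, 21, 18, 121], [435.2, 386.8]), ([375, 394, 24, 29, 457], [386.2, 407.9])]
top [([487, 245, 19, 15, 152], [495.4, 251.9]), ([471, 249, 11, 18, 69], [475.3, 257.9]), ([507, 304, 18, 13, 128], [516.0, 309.4])] 
 was [([486, 244, 17, 15, 136], [494.2, 251.0]), ([470, 248, 11, 19, 62], [474.3, 257.5]), ([507, 304, 16, 11, 107], [514.3, 308.8])]
21.55 [ 0.47709211 -0.29210564  0.24755812] [-0.15253174  0.73997494 -0.65906257]
```

The scanner is back within 1–2 px of its original place in both views, seated and released. Nothing else was touched, so I'm handing in.

```bash
python3 -c "
from workcell import *
print(finish_job())"
```

```text
the job is handed in; nothing more can be done
None
```

I handed the job in at about 21.6 s: the scanner was aimed at the red spool label, then the carton label, held over a second each at about 8.5 cm, and is back nose down in its dock within 1–2 pixels of its start; I checked aim only by geometry, as nothing reports a successful read.

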